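Draw the filler plunger to its mark and hold it

TASK

The filler for the cookie shells is parked under the dust hood of its stand. Slide its cradle out along the rails as far as it goes, then take the plunger by its cross-bar and draw it straight up out of the barrel, without forcing it against the bore, until the dark ring on the rod is level with the barrel's rim. Finish while still holding it there, the rod still in the barrel, so that I can top up the barrel through the side port, and leave the other things on the table where they are.

Things in the scene. Friction and masses are not known exactly. Their poses are not given: they have to be found in the camera images.
- stand: Fixed stainless filling stand on the table: base plate 130 x 500 x 12 mm with two rails running along its y axis, rail tops 34 mm above the table. Origin on the table, under the barrel's axis when the cradle is fully out. Over its -y end is a dust hood: roof 140 mm wide (x), from y = -280 to -110 mm, its underside 200 mm above the table, carried by a wall at y = -276 mm. At the start the plunger stands under this roof, with too little height to be drawn there.
- cradle (a joint): Sliding cradle that carries the barrel: 0 m = fully in under the hood, 0.18 m = fully out against its stop. It slides along the stand's +y axis, away from the hood; it starts fully in, needs about 3 N to move, and stays where it is left. White plate 88 x 235 mm, its top 32 mm above the table, running from 45 mm behind the barrel's axis to 190 mm ahead of it (+y).
- post (a point): Plain upright steel post on the cradle for pulling it out: round, 22 mm across, its top 90 mm above the table, standing 130 mm from the barrel's axis on the +y side. This point is on its axis, 65 mm above the table, the height to grip; the axes are those of the stand. The post has free space on both sides in x.
- rim (a point): Centre of the open mouth of the upright clear barrel on the cradle, 127 mm above the table. Barrel 40 mm outside diameter, bore 25.6 mm, 90 mm deep. A side port (steel spout) sticks out 28 mm from the barrel on its -x side, 60 mm above the table. The axes are those of the stand; z is along the bore.
- grip (a point): Centre of the black cross-bar on top of the loose plunger: bar 16 mm (its x) x 64 mm (its y) x 24 mm high, pinch it across its 16 mm. At rest the plunger's foot stands on the floor of the bore, and this point is 42 mm above the rim, the bar's underside 30 mm above the rim. The bar may be turned up to 0.25 rad about the vertical from the stand's axes. z points up along the rod; plunger mass 0.17 to 0.36 kg; it drops back if let go.
- mark (a point): Centre of the dark ring, 6 mm high, round the plunger's steel rod (rod 24 mm in diameter, 120 mm long below the bar), 87 mm below the centre of the cross-bar and 45 mm above the rod's foot. At rest it is 45 mm below the barrel's rim, seen through the clear wall; drawn to the mark, it is at the height of the rim and 45 mm of rod remain in the bore.
- scale: Bystander: white flat kitchen scale, 140 x 200 x 28 mm, loose; origin at the centre of its underside. Leave it alone.
- tub: Bystander: clear tub with grey lid, 108 x 128 x 64 mm, loose; origin at the centre of its underside. Leave it alone.
- spatula: Bystander: small spatula lying flat, 200 mm long, loose, on the robot's side of the stand. Leave it alone.

How it is judged:
By the outcome, as a careful person would: the job done as asked, in the order asked, and still so for the second after the job is handed in, while the arm keeps its last pose, push and grip.
It also fails if it takes over 53 s, if anything falls off the work surface, if the arm or the gripper's body presses on something with over 40 N, if the wrist force passes 120 N, or if a joint passes its speed limit or range.

ROBOT

A 6-joint arm with a two-finger parallel gripper is mounted at the origin on the work surface. World frame = base frame: x ahead of the robot, y to its left, z up, the work surface at z = 0. Lengths are in m, angles in degrees, forces in N, time in s.
With the tool pointing down it reaches from about 0.4 to 0.825 m from the base axis. Payload 7 kg.
Tool frame: the origin (TCP) lies on the centre line of the jaws, within the pads' length; the fingertips stand 11 mm ahead of it and the grasp point (between the pads) lies 8 mm behind it; z points along the fingers, y is the line along which they close (so a half turn about z gives the same grasp; the last joint's range is limited). The gripper opens to 88 mm and grips with 3 to 60 N. Pads are 19 mm wide; open, the fingers measure 130 mm over their backs; the gripper's body (78 mm by 193 mm) begins 47 mm behind the grasp point.
Start: joints at [-46.576, 20.546, 0.682, 0, -70.136, -16.507], TCP at [0.306, -0.602, 0.201] pointing down, gripper open.
Joint ranges: [-176.03, 176.03], [-82.01, 121.73], [-58.28, 71.71], [-173.87, 95.51], [-174.79, -0.11], [-173.66, 173.66]. Speed limits (degrees/s): [136.94, 136.94, 172.46, 180, 180, 180].

INTERFACE

Orientations are given as [roll, pitch, yaw] about the fixed x, y, z axes, in that order (R = Rz(yaw) Ry(pitch) Rx(roll)).
In Python, from plant import r, capture, camera_model, job gives the robot as it stands.
- The arm moves only by the tool drive_tool, never from a script. Its argument "increments" is a list that holds one entry, the list of rows, each a list of 5 numbers: the gripper's target within -1 to 1 (fully open at 1, half-way at 0, shut at -1), then the shift along the tool's x, y, z scaled (see below), then the turn about the tool's z scaled (see below). In form: [[[gripper, tx, ty, tz, roll], ...]]. A call has 1 to 5 rows; each row is the pose to reach, as a shift and turn from the pose commanded when the call began, along the tool's axes at that moment, turning the shorter way round; what a row does not reach only later rows make up. The controller multiplies each number of a shift by 120 mm and each number of a turn by 360 degrees. A row lasts 1/8 s, in which the tool goes at most 62.5 mm and 10.7 degrees, less where a joint would pass 70% of its speed; a pose out of reach is approached as far as the arm can. A call with a number of a shift or a turn outside -1 to 1 is refused whole. A call with a gripper value outside its range is refused whole. The fingers move at their own pace and stop on an object; "squeeze" is the grip in N (left out, the last holds). Time passes only in rows, so rows that repeat a pose let the fingers close. It gives the time, the measured TCP pose, the force, the opening and the grip force at its end, in the units of the state.
- r.get_state(): the state, without advancing time (a new reading comes with each control period).
- capture(name): name is "scene" or "top" or "wrist"; returns the picture (400x640x3 uint8, red, green, blue); there is no depth.
- camera_model(name): a dict with "camera_matrix" (3x3 intrinsics, pixels), "rvec" (rotation vector, rad) and "tvec" (3), from world to camera coordinates, as OpenCV has them. Camera axes: x right, y down, z forward; pixel columns grow to the right and rows downward; lengths in m; the calibration is good to about 2 mm. A picture is of the moment at which its call begins: read the wrist's pose just before it. camera_model takes no time and is no camera call; for the wrist camera it gives the pose at the moment of the call.
- job.close_job(): hands the job in; it is judged then, once.
The state is a dict: "time_s": time; "joints": joint angles; "qd": joint speeds; "joint_torque": joint torques, N m; "tcp_pos": TCP position; "eef_rot": TCP orientation; "contact_force": force on the tool from outside, world axes, zero at the start; "moment": the same for the moment, N m; "gripper_width": finger opening in m; "gripper_force": force on a finger pad.
Only numpy, scipy, OpenCV 4.12 (cv2) and the standard library are available. Lean on these libraries where they do the work, as an engineer would, in place of code of your own. Each camera call takes 0.05 s, during which the arm holds its last target. There are 200 camera calls.

## Working session

There is one attempt and no reset: what is moved stays moved. The work goes in short steps, Python scripts to look and compute and a tool call to move; the robot and the scene stay as the last step left them, time stands still between calls to the robot, and variables do not carry over. Pictures are saved under pics/ and viewed, at most 10 in all, crops included, and the job is handed in when it is done.

Besides the shell and the picture viewer there is one more tool, called after "Emit:" as name(argument=value, ...) on one line, values as JSON. drive_tool: Moves the arm, as the interface text tells. Its arguments: {"type":"object","properties":{"increments":{"type":"array"},"squeeze":{"type":"number"}},"required":["increments"]}

```bash
mkdir -p pics
cat > h.py <<'E'
import numpy as np, cv2
from plant import r, capture, camera_model, job
def cast(m,uv,z):
    K=np.array(m["camera_matrix"],float);R=cv2.Rodrigues(np.array(m["rvec"],float))[0];t=np.array(m["tvec"],float).ravel()
    p=cv2.undistortPoints(np.array([[uv]],float),K,None)[0,0]
    d=R.T@np.array([p[0],p[1],1]);c=-R.T@t
    return c+d*(z-c[2])/d[2]
def proj(m,P):
    return cv2.projectPoints(np.array(P,float).reshape(-1,3),np.array(m["rvec"],float),np.array(m["tvec"],float),np.array(m["camera_matrix"],float),None)[0].reshape(-1,2)
def save(n,f):
    im=capture(n);cv2.imwrite(f"pics/{f}.png",im[:,:,::-1]);return im
E
python3 - <<'E'
from h import *
a=save("scene","s0");b=save("top","t0")
cv2.imwrite("pics/c0.png",np.vstack([a,b])[:,:,::-1][:, :])
for n in("scene","top"):
    m=camera_model(n);R=cv2.Rodrigues(np.array(m["rvec"],float))[0];print(n,-R.T@np.array(m["tvec"]).ravel(),R[2],m["camera_matrix"])
print(r.get_state())
E
```

```text
scene [1.13920685 0.49199006 0.72938055] [-0.55717809 -0.50333694 -0.66045779] [[485.98445377   0.         318.50981543]
 [  0.         485.98445377 197.76478636]
 [  0.           0.           1.        ]]
top [0.54864359 0.01427464 0.86115747] [ 0.08261493 -0.01081334 -0.99652288] [[428.10037297   0.         315.84171457]
 [  0.         428.10037297 203.25486786]
 [  0.           0.           1.        ]]
{'time_s': 0.1, 'joints': array([-4.65755537e+01,  2.05895151e+01,  6.38136678e-01, -1.78970757e-02,
       -7.01357551e+01, -1.65082887e+01]), 'qd': array([-0.04949395, -0.05824207,  0.1825547 ,  0.07837316, -0.06270582,
        0.04280153]), 'joint_torque': array([-1.57910941e-03, -5.84163451e+01,  2.93751562e+01,  7.01555997e+00,
        1.01693204e-02, -5.47569960e-05]), 'tcp_pos': array([ 0.30532992, -0.60145251,  0.20028452]), 'eef_rot': array([ 1.79911677e+02, -8.63011662e-03, -1.53089930e+02]), 'contact_force': array([ 0.03805808, -0.58328053,  0.65389141]), 'moment': array([-0.03649257, -0.06515675,  0.04700382]), 'gripper_force': 0.0, 'gripper_width': 0.08742319804317746}
```

View pics/s0.png

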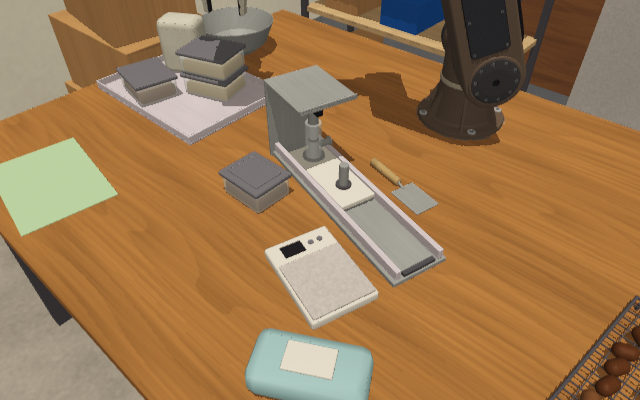

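View pics/t0.png

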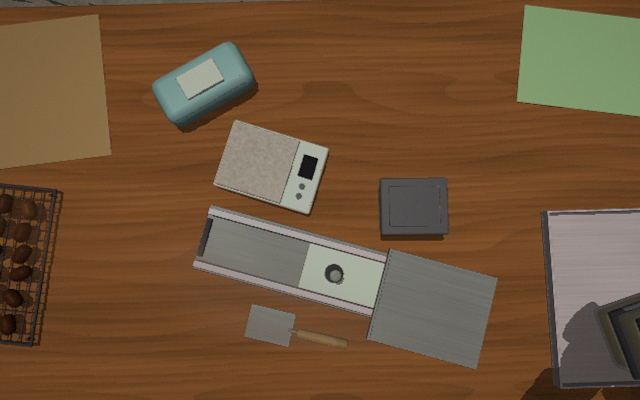

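The scene and top views show the stand with the hood at its right (top view), the roof corners near (389,249), (497,279), (477,368) and (367,340), and the post top near (335,271). The rail end is at (212,207)–(194,267). The spatula, scale and tub lie beside the stand.

Run:
```python
from h import *
m=camera_model("top");s=camera_model("scene")
b=cv2.imread("pics/t0.png");a=cv2.imread("pics/s0.png")
print("roof",[cast(m,p,.206).round(3) for p in((389,249),(497,279),(477,368),(367,340))])
rl=[cast(m,p,.034) for p in((212,207),(386,250))];rr=[cast(m,p,.034) for p in((194,266),(365,314))]
for q in(rl,rr):
  d=q[0]-q[1];print("rail",q[0].round(3),q[1].round(3),"ydir",np.degrees(np.arctan2(d[1],d[0])))
print("plate front",[cast(m,p,.032).round(4) for p in((309,243),(297,289))])
print("post top",cast(m,(335.5,270),.09), cast(s,(344,164),.09),"base",cast(m,(334,273),.034))
# dark ring base/post blob
hsv=cv2.cvtColor(b,cv2.COLOR_BGR2HSV)
cr=b[250:300,300:370];cv2.imwrite("pics/c1.png",np.hstack([cv2.resize(cr,(560,400),interpolation=0)]))
cv2.imwrite("pics/c2.png",cv2.resize(a[90:215,260:400],None,fx=4,fy=4,interpolation=0))
c=np.vstack([cv2.resize(cr,(420,300),interpolation=0),cv2.resize(a[100:200,270:410],(420,300),interpolation=0)]);cv2.imwrite("pics/c3.png",c)
```

```text
roof [array([ 0.53 , -0.102,  0.206]), array([ 0.48 , -0.265,  0.206]), array([ 0.35 , -0.226,  0.206]), array([ 0.395, -0.064,  0.206])]
rail [0.616 0.206 0.034] [ 0.523 -0.127  0.034] ydir 74.52869775995593
rail [0.503 0.241 0.034] [ 0.404 -0.082  0.034] ydir 72.85558821227355
plate front [array([0.5409, 0.0207, 0.032 ]), array([0.454 , 0.0459, 0.032 ])]
post top [ 0.49208783 -0.02577951  0.09      ] [ 0.48096586 -0.02763069  0.09      ] base [ 0.48238002 -0.02563453  0.034     ]
```

View pics/c3.png

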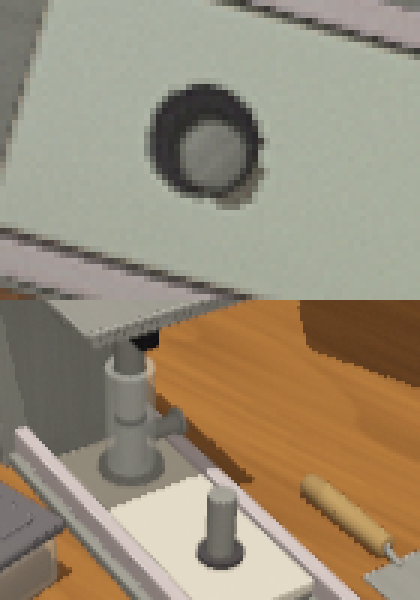

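Emit:
drive_tool(increments=[[[1,-0.05,0.05,-0.25,-0.02],[1,-0.2,0.2,-0.5,-0.045],[1,-0.4,0.4,-0.75,-0.07],[1,-0.6,0.6,-1,-0.1],[1,-0.8,0.8,-1,-0.13]]])

```text
time_s: 0.72
tcp_pos: [0.3485, -0.4726, 0.3236]
eef_rot: [-179.8, -0.1, -106.0]
contact_force: [1.6, -0.2, -1.2]
gripper_width: 0.0878
gripper_force: 0.0
```

Emit:
drive_tool(increments=[[[1,-0.35,0,0,0],[1,-0.7,0,0,0],[1,-1,0,0,0]]])

```text
time_s: 1.1
tcp_pos: [0.3816, -0.3562, 0.3209]
eef_rot: [180.0, 0.0, -106.4]
contact_force: [-0.0, 0.4, 0.1]
gripper_width: 0.0874
gripper_force: 0.0
```

Emit:
drive_tool(increments=[[[1,-0.35,0,0,0],[1,-0.7,0,0,0],[1,-1,0,0,0]]])

```text
time_s: 1.48
tcp_pos: [0.4154, -0.241, 0.3209]
eef_rot: [180.0, 0.0, -106.4]
contact_force: [0.5, -0.9, -0.2]
gripper_width: 0.0875
gripper_force: 0.0
```

Emit:
drive_tool(increments=[[[1,-0.35,0,0,0],[1,-0.7,0,0,0],[1,-1,0,0,0]]])

```text
time_s: 1.85
tcp_pos: [0.4493, -0.1259, 0.321]
eef_rot: [180.0, 0.0, -106.4]
contact_force: [-0.0, 0.2, -0.1]
gripper_width: 0.0878
gripper_force: 0.0
```

Emit:
drive_tool(increments=[[[1,-0.3,0,0,0],[1,-0.6,0,0,0],[1,-0.88,0,0,0],[1,-0.88,0,0,0],[1,-0.88,0,0,0]]])

```text
time_s: 2.48
tcp_pos: [0.4789, -0.0262, 0.3209]
eef_rot: [180.0, -0.0, -106.4]
contact_force: [-1.0, 0.1, 0.1]
gripper_width: 0.0878
gripper_force: 0.0
```

Run:
```python
from h import *
m=camera_model("wrist");s=r.get_state();print(s["tcp_pos"],s["eef_rot"],s["time_s"])
save("wrist","w1")
print(proj(m,[[.481,-.026,.09],[.4975,.033,.032]]))
```

```text
[ 0.47887028 -0.02621512  0.32090117] [ 1.79968335e+02 -2.22794867e-02 -1.06365527e+02] 2.475
[[314.18904599 167.1663013 ]
 [315.08114642 199.15090711]]
```

View pics/w1.png

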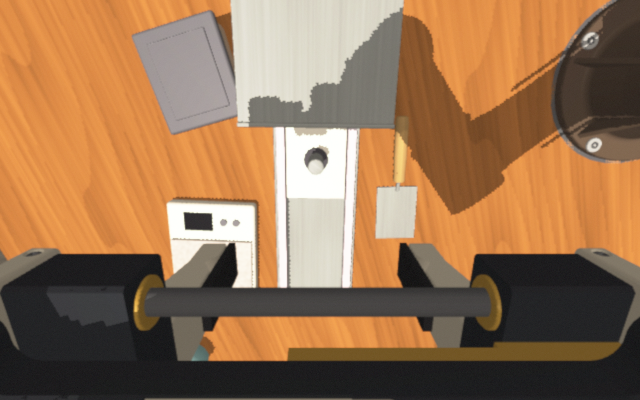

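Run:
```python
from h import *
m=camera_model("wrist");R=cv2.Rodrigues(np.array(m["rvec"],float))[0]
s=r.get_state();c=-R.T@np.array(m["tvec"]).ravel();print(c-s["tcp_pos"],R[2],m["camera_matrix"][0][0])
for p in((238,125),(395,125)):print(cast(m,p,.206))
for p in((276,140),(279,285),(358,140),(353,285)):print(cast(m,p,.034))
```

```text
[-0.0243968  -0.07854674  0.18384722] [ 0.08377198  0.2889547  -0.95367051] 322.8131163616388
[ 0.52857014 -0.1047294   0.206     ]
[ 0.39261067 -0.06470409  0.206     ]
[ 0.52613568 -0.06928046  0.034     ]
[0.59744899 0.15835483 0.034     ]
[ 0.41271307 -0.03588278  0.034     ]
[0.47933375 0.19321706 0.034     ]
```

Emit:
drive_tool(increments=[[[1,0,-0.01,0.3,0],[1,0,-0.01,0.65,0],[1,0,-0.01,1,0]]])

```text
time_s: 2.9
tcp_pos: [0.48, -0.0274, 0.2002]
eef_rot: [-180.0, 0.0, -106.5]
contact_force: [1.0, -0.1, -0.4]
gripper_width: 0.0875
gripper_force: 0.0
```

Emit:
drive_tool(increments=[[[1,0,0,0.25,0],[1,0,0,0.5,0],[1,0,0,0.7,0],[1,0,0,0.85,0],[1,0,0,0.95,0]]])

```text
time_s: 3.52
tcp_pos: [0.4798, -0.0274, 0.0864]
eef_rot: [180.0, -0.0, -106.5]
contact_force: [-0.4, 1.0, -0.3]
gripper_width: 0.087
gripper_force: 0.0
```

Emit:
drive_tool(increments=[[[1,0,0,0.1,0],[1,0,0,0.2,0],[1,0,0,0.23,0],[1,0,0,0.23,0]]])

```text
time_s: 4.03
tcp_pos: [0.4803, -0.0265, 0.0595]
eef_rot: [180.0, -0.0, -106.4]
contact_force: [-0.5, 0.3, -0.2]
gripper_width: 0.0878
gripper_force: 0.0
```

Emit:
drive_tool(increments=[[[-0.6,0,0,0,0],[-0.6,0,0,0,0],[-0.6,0,0,0,0],[-0.6,0,0,0,0],[-0.6,0,0,0,0]]], squeeze=20)

```text
time_s: 4.65
tcp_pos: [0.4803, -0.0265, 0.0596]
eef_rot: [-180.0, 0.0, -106.4]
contact_force: [-0.3, -0.2, -0.8]
gripper_width: 0.0431
gripper_force: 0.0
```

Emit:
drive_tool(increments=[[[-0.8,0,0,0,0],[-0.8,0,0,0,0],[-0.8,0,0,0,0],[-0.8,0,0,0,0]]], squeeze=20)

```text
time_s: 5.15
tcp_pos: [0.4811, -0.0265, 0.0597]
eef_rot: [-179.9, 0.0, -106.4]
contact_force: [4.3, -3.2, -2.3]
gripper_width: 0.0207
gripper_force: 20.0
```

Emit:
drive_tool(increments=[[[-0.8,-0.06,0,0,0],[-0.8,-0.16,0,0,0],[-0.8,-0.26,0,0,0],[-0.8,-0.36,0,0,0],[-0.8,-0.46,0,0,0]]])

```text
time_s: 5.78
tcp_pos: [0.4972, 0.0263, 0.0597]
eef_rot: [-179.9, -0.0, -106.4]
contact_force: [7.9, -6.3, -5.4]
gripper_width: 0.02
gripper_force: 20.0
```

Emit:
drive_tool(increments=[[[-0.8,-0.1,0,0,0],[-0.8,-0.2,0,0,0],[-0.8,-0.3,0,0,0],[-0.8,-0.4,0,0,0],[-0.8,-0.5,0,0,0]]])

```text
time_s: 6.4
tcp_pos: [0.5147, 0.0838, 0.0597]
eef_rot: [-179.8, 0.0, -106.4]
contact_force: [12.4, -8.0, -7.2]
gripper_width: 0.0205
gripper_force: 20.0
```

Emit:
drive_tool(increments=[[[-0.8,-0.1,0,0,0],[-0.8,-0.2,0,0,0],[-0.8,-0.3,0,0,0],[-0.8,-0.38,0,0,0],[-0.8,-0.44,0,0,0]]])

```text
time_s: 7.02
tcp_pos: [0.5302, 0.1345, 0.0597]
eef_rot: [-179.8, 0.0, -106.4]
contact_force: [14.2, -7.4, -8.4]
gripper_width: 0.0206
gripper_force: 20.0
```

Emit:
drive_tool(increments=[[[-0.8,0,-0.02,0,0],[-0.8,-0.04,-0.03,0,0],[-0.8,-0.08,-0.03,0,0],[-0.8,-0.11,-0.03,0,0]]])

```text
time_s: 7.52
tcp_pos: [0.5338, 0.1457, 0.0595]
eef_rot: [179.9, -0.1, -106.4]
contact_force: [-3.1, -12.1, 7.5]
gripper_width: 0.0209
gripper_force: 20.0
```

Emit:
drive_tool(increments=[[[-0.8,-0.02,0,0,0],[-0.8,-0.03,0,0,0],[-0.8,-0.03,0,0,0]]])

```text
time_s: 7.9
tcp_pos: [0.5337, 0.1457, 0.0595]
eef_rot: [179.8, -0.4, -106.4]
contact_force: [-2.3, -16.9, 9.3]
gripper_width: 0.0206
gripper_force: 20.0
```

Emit:
drive_tool(increments=[[[0.5,0,0,0,0],[0.5,0,0,0,0],[0.5,0,0,0,0],[0.5,0,0,0,0],[0.5,0,0,0,0]]])

```text
time_s: 8.52
tcp_pos: [0.5359, 0.1501, 0.0595]
eef_rot: [-180.0, 0.0, -106.4]
contact_force: [-1.0, -0.1, -0.3]
gripper_width: 0.0632
gripper_force: 0.0
```

Emit:
drive_tool(increments=[[[0.5,0,0,-0.2,0],[0.5,0,0,-0.4,0],[0.5,0,0,-0.6,0],[0.5,0,0,-0.8,0],[0.5,0,0,-1,0]]])

```text
time_s: 9.15
tcp_pos: [0.5358, 0.1498, 0.1804]
eef_rot: [-180.0, 0.0, -106.4]
contact_force: [0.4, 0.7, 0.0]
gripper_width: 0.0657
gripper_force: 0.0
```

Emit:
drive_tool(increments=[[[0.5,0,0,-0.3,0],[0.5,0,0,-0.6,0],[0.5,0,0,-0.9,0],[0.5,0,0,-0.9,0]]])

```text
time_s: 9.65
tcp_pos: [0.5373, 0.1504, 0.2908]
eef_rot: [-179.8, 0.2, -106.4]
contact_force: [0.9, 0.1, -0.2]
gripper_width: 0.0657
gripper_force: 0.0
```

Run:
```python
from h import *
m=camera_model("wrist");s=r.get_state();print(s["tcp_pos"],s["eef_rot"],s["time_s"],s["joints"])
save("wrist","w2");t=save("top","t2");save("scene","s2")
for n in("wrist","top","scene"):print(n,proj(camera_model(n),[[.4957,.0214,.181],[.534,.146,.09]]))
a=cv2.imread("pics/w2.png");
cv2.imwrite("pics/c4.png",np.hstack([cv2.resize(a[60:260,220:420],(400,400),interpolation=0),cv2.resize(cv2.imread("pics/t2.png")[200:300,260:360],(400,400),interpolation=0)]))
```

```text
[0.53727633 0.15042395 0.2908094 ] [-179.76363932    0.22874367 -106.38161988] 9.65 [ 3.57831436e+01  6.61613761e+00 -6.13258054e+00  4.75976101e-02
 -7.69256481e+01 -5.21758709e+01]
wrist [[317.34370814  32.66102473]
 [315.80338033 168.88101558]]
top [[308.59697592 272.75450612]
 [238.81215263 249.17082909]]
scene [[359.77320455 140.62267587]
 [396.16376083 212.93905223]]
```

View pics/c4.png

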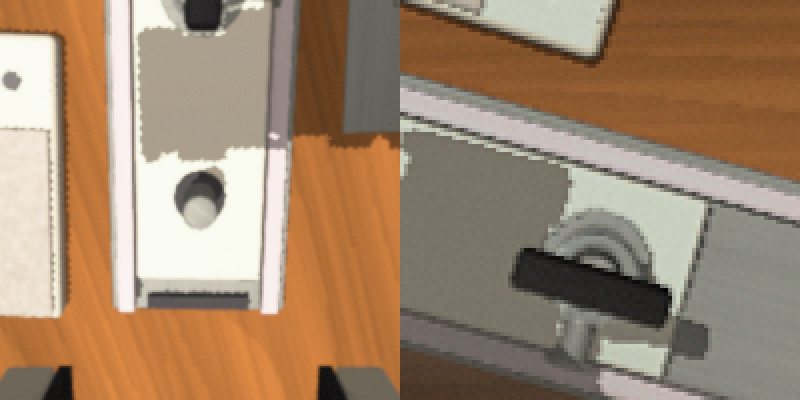

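The right half (top view) shows the black cross-bar at about crop (592,287), nearly along the stand. The cradle is against its front end. Now I measure the bar.

Run:
```python
from h import *
m=camera_model("top");t=cv2.imread("pics/t2.png")
k=(t.max(2)<62).astype(np.uint8);k[:, :280]=0;k[:,335:]=0;k[:255]=0;k[:,:][290:]=0
n,l,st,c=cv2.connectedComponentsWithStats(k);i=1+st[1:,4].argmax();print(st[i],c[i])
rc=cv2.minAreaRect(cv2.findContours((l==i).astype(np.uint8),0,1)[0][0]);print(rc)
P=np.array([cast(m,p,.181) for p in cv2.boxPoints(rc)]);print(P.round(4),P.mean(0))
e=[np.linalg.norm(P[1]-P[0]),np.linalg.norm(P[2]-P[1])];d=(P[1]-P[0]) if e[0]>e[1] else P[2]-P[1]
print(e,np.degrees(np.arctan2(d[1],d[0]))%180)
w=camera_model("wrist");a=cv2.imread("pics/w2.png");k=(a.max(2)<50).astype(np.uint8);k[90:]=0
n,l,st,c=cv2.connectedComponentsWithStats(k)
for i in range(1,n):
  if st[i,4]>60: print("w",st[i],c[i],cast(w,c[i],.175))
```

```text
[288 262  40  20 411] [307.54987835 271.21654501]
((308.0660400390625, 269.5188903808594), (39.697200775146484, 14.148137092590332), 15.945395469665527)
[[ 0.4996  0.0552  0.181 ]
 [ 0.5207  0.0486  0.181 ]
 [ 0.5019 -0.0111  0.181 ]
 [ 0.4809 -0.0043  0.181 ]] [0.50078463 0.02211455 0.181     ]
[np.float64(0.02207737684570185), np.float64(0.0625441779815187)] 72.52750387017403
w [ 313    0   19   75 1300] [321.88        36.34307692] [0.49255561 0.02405112 0.175     ]
w [164  87  32   3  71] [177.67605634  88.32394366] [0.6232713  0.02785363 0.175     ]
```

Emit:
drive_tool(increments=[[[0.5,0.2,0,0,0],[0.5,0.45,0,0,0],[0.5,0.7,0,0,0],[0.5,0.7,0,0,0],[0.5,0.7,0,0,0]]])

```text
time_s: 10.42
tcp_pos: [0.5119, 0.0688, 0.2872]
eef_rot: [180.0, -0.0, -106.4]
contact_force: [-0.4, 0.5, 1.2]
gripper_width: 0.0656
gripper_force: 0.0
```

Run:
```python
from h import *
w=camera_model("wrist");s=r.get_state();print(s["tcp_pos"],s["eef_rot"],s["time_s"])
save("wrist","w3");a=cv2.imread("pics/w3.png")
print(proj(w,[[.4957,.0214,.181],[.4957,.0214,.127]]))
cv2.imwrite("pics/c5.png",cv2.resize(a[60:210,240:400],(640,600),interpolation=0))
```

```text
[0.5119226  0.06876839 0.28717098] [ 1.79973686e+02 -1.63243828e-02 -1.06439353e+02] 10.425
[[317.72493185 138.40420008]
 [317.55897906 132.60000175]]
```

View pics/c5.png

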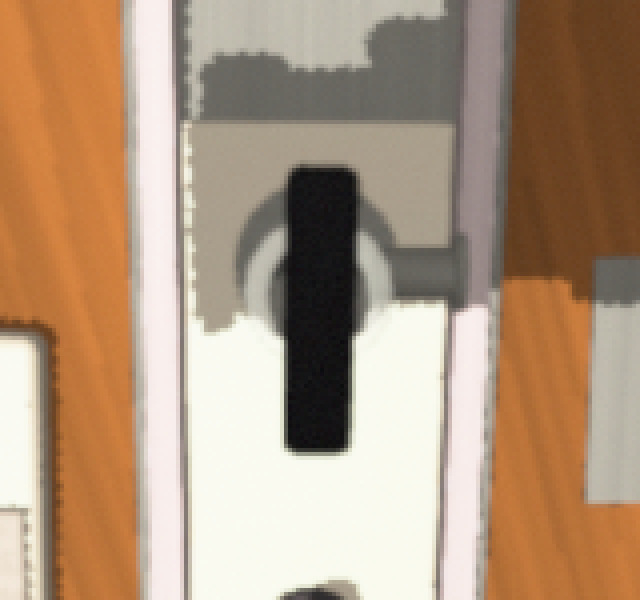

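The wrist crop shows the black bar spanning crop rows 165–455, centred at (320.5,310), i.e. pixel (320,137.5), tilted about 1.3°.

Run:
```python
from h import *
w=camera_model("wrist");s=r.get_state();a=cv2.imread("pics/w3.png")
k=(a.max(2)<40).astype(np.uint8);k[185:]=0;k[:95]=0;k[:,:300]=0;k[:,340:]=0
n,l,st,c=cv2.connectedComponentsWithStats(k);i=1+st[1:,4].argmax();print(st[i],c[i])
rc=cv2.minAreaRect(cv2.findContours((l==i).astype(np.uint8),0,1)[0][0])
P=np.array([cast(w,p,.181) for p in cv2.boxPoints(rc)]);e=[np.linalg.norm(P[1]-P[0]),np.linalg.norm(P[2]-P[1])]
d=(P[1]-P[0]) if e[0]>e[1] else P[2]-P[1]
C=cast(w,c[i],.181);yaw=np.degrees(np.arctan2(d[1],d[0]))%180;print(e,yaw,C,P.mean(0),"top:",cast(camera_model("top"),(307.8,271.5),.181))
R=cv2.Rodrigues(np.array([0,0,0.]))[0]
from scipy.spatial.transform import Rotation as Q
T=Q.from_euler('xyz',s["eef_rot"],degrees=True)
C[2]=.161;print("tool shift/0.12",T.inv().apply(C-s["tcp_pos"])/.12)
```

```text
[ 311  102   18   70 1084] [319.43911439 135.9898524 ]
[np.float64(0.014587335971138761), np.float64(0.06025316591743547)] 74.17854497528994 [0.49381978 0.02016575 0.181     ] [0.49415986 0.02152385 0.181     ] top: [0.49768976 0.0226004  0.181     ]
tool shift/0.12 [0.43416304 0.02998082 1.05151483]
```

Emit:
drive_tool(increments=[[[0.2,0.14,0.01,0,0],[0.2,0.3,0.02,0.1,0],[0.2,0.42,0.02,0.3,0],[0.2,0.42,0.02,0.5,0],[0.2,0.42,0.02,0.7,0]]])

```text
time_s: 11.1
tcp_pos: [0.4948, 0.0204, 0.2022]
eef_rot: [180.0, -0.0, -106.4]
contact_force: [0.7, 0.3, -0.1]
gripper_width: 0.0522
gripper_force: 0.0
```

Emit:
drive_tool(increments=[[[0.0,0,0,0.12,0],[-0.2,0,0,0.24,0],[-0.2,0,0,0.32,0],[-0.2,0,0,0.35,0],[-0.2,0,0,0.35,0]]])

```text
time_s: 11.72
tcp_pos: [0.4958, 0.0216, 0.1617]
eef_rot: [-180.0, 0.0, -106.4]
contact_force: [-0.7, 0.6, 0.5]
gripper_width: 0.0352
gripper_force: 0.0
```

Run:
```python
from h import *
w=camera_model("wrist");s=r.get_state();print(s["tcp_pos"],s["eef_rot"],s["time_s"],s["contact_force"],s["gripper_width"])
save("wrist","w4");save("scene","s4");a=cv2.imread("pics/w4.png");b=cv2.imread("pics/s4.png")
cv2.imwrite("pics/c6.png",np.hstack([cv2.resize(a[150:350,200:440],(480,400)),cv2.resize(b[90:230,300:412],(320,400))]))
```

```text
[0.49583013 0.02161302 0.16169207] [-1.79987987e+02  1.20019428e-03 -1.06383911e+02] 11.725 [-0.70876449  0.55397647  0.54898509] 0.03518940483180205
```

View pics/c6.png

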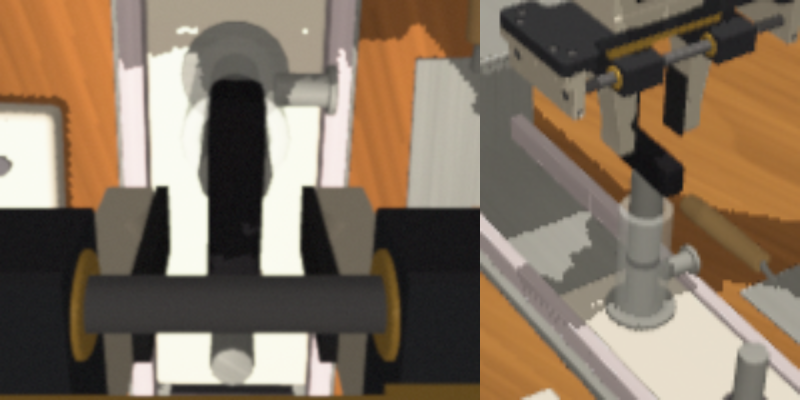

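The bar is centred between the fingers (mid crop column about 235 for both), so I close gently.

Emit:
drive_tool(increments=[[[-0.5,0,0,0,0],[-0.7,0,0,0,0],[-0.9,0,0,0,0],[-0.9,0,0,0,0],[-0.9,0,0,0,0]]], squeeze=15)

```text
time_s: 12.45
tcp_pos: [0.4957, 0.0216, 0.1616]
eef_rot: [-180.0, 0.0, -106.4]
contact_force: [-0.2, -0.9, -0.2]
gripper_width: 0.0048
gripper_force: 0.0
```

Emit:
drive_tool(increments=[[[-0.9,0,0,0,0],[-0.9,0,0,0,0]]], squeeze=25)

```text
time_s: 12.7
tcp_pos: [0.4957, 0.0215, 0.1616]
eef_rot: [180.0, 0.0, -106.4]
contact_force: [-0.1, 0.4, 0.7]
gripper_width: 0.0042
gripper_force: 0.0
```

Run:
```python
from h import *
s=r.get_state();print({k:np.round(s[k],4) for k in("tcp_pos","eef_rot","contact_force","moment","gripper_width","gripper_force")})
```

```text
{'tcp_pos': array([0.4957, 0.0215, 0.1616]), 'eef_rot': array([ 1.800000e+02,  1.100000e-03, -1.063982e+02]), 'contact_force': array([-0.1103,  0.4385,  0.6544]), 'moment': array([ 0.0226,  0.0855, -0.03  ]), 'gripper_width': np.float64(0.0042), 'gripper_force': np.float64(0.0)}
```

Run:
```python
from h import *
save("wrist","w5");save("scene","s5");a=cv2.imread("pics/w5.png");b=cv2.imread("pics/s5.png")
cv2.imwrite("pics/c7.png",np.hstack([cv2.resize(a[150:350,200:440],(480,400)),cv2.resize(b[100:200,310:390],(320,400),interpolation=0)]))
print(proj(camera_model("scene"),[[.4957,.0216,.127],[.4957,.0216,.169],[.5132,.080,.032]]))
print(proj(camera_model("wrist"),[[.4957,.0216,.127],[.4957,.0216,.181],[.534,.146,.09]]))
```

```text
[[358.52113213 162.55180276]
 [359.54868956 145.6654204 ]
 [373.08705951 213.8040695 ]]
[[314.99694561 219.8625032 ]
 [314.48985951 253.79693871]
 [313.75163151 334.17433152]]
```

View pics/c7.png

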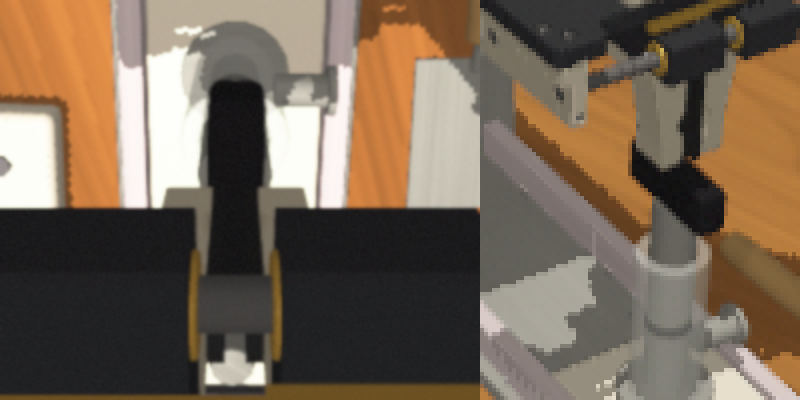

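Run:
```python
from h import *
from scipy.spatial.transform import Rotation as Q
s=r.get_state();T=Q.from_euler('xyz',s["eef_rot"],degrees=True);p=s["tcp_pos"]
pts=p+T.apply([[0,0,0],[0,0,.011],[0,.012,.011],[0,-.012,.011],[0,0,-.03]])
b=cv2.imread("pics/s5.png");x0,y0=315,85;k=7
z=cv2.resize(b[y0:y0+85,x0:x0+60],None,fx=k,fy=k,interpolation=0)
m=camera_model("scene")
for i,(u,v) in enumerate(proj(m,pts)): cv2.circle(z,(int((u-x0+.5)*k),int((v-y0+.5)*k)),4,[(0,0,255),(0,255,0),(255,255,0),(255,0,255),(0,255,255)][i],-1)
B=np.array([.4957,.0216,0]);u=np.array([.29,.957,0])
for h in(.157,.181):
  for e in(-.032,.032):
    q=proj(m,[B+u*e+[0,0,h]])[0];cv2.circle(z,(int((q[0]-x0+.5)*k),int((q[1]-y0+.5)*k)),4,(255,0,0),-1)
w=cv2.imread("pics/w5.png");z2=cv2.resize(w[180:330,270:360],(357,595),interpolation=0);f=357/90
for i,(a,c) in enumerate(proj(camera_model("wrist"),pts)): cv2.circle(z2,(int((a-270)*f),int((c-180)*f)),4,[(0,0,255),(0,255,0),(255,255,0),(255,0,255),(0,255,255)][i],-1)
cv2.imwrite("pics/c8.png",np.hstack([z,z2])[:600,:800])
```

```text
(no output)
```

View pics/c8.png

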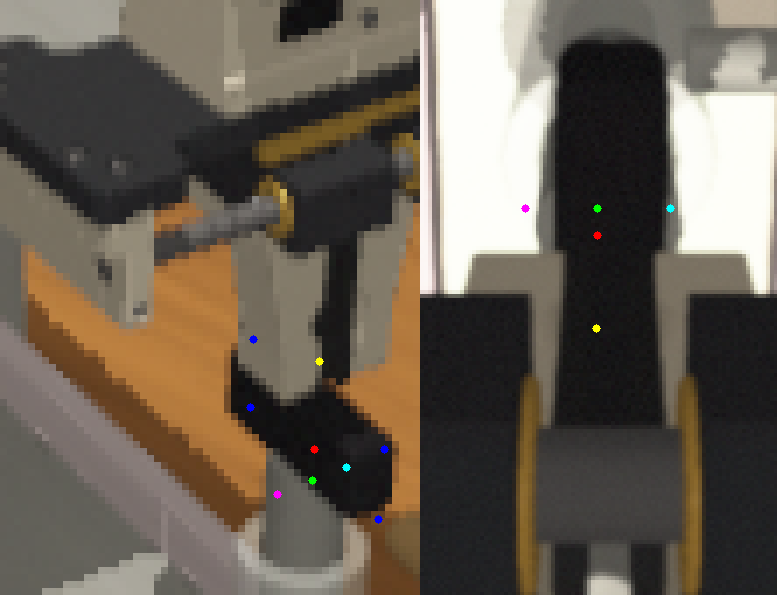

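The picture shows the closed fingertips resting just over the bar's top, about 30 mm higher than the nominal TCP implies (front tip at (290,400), expected (277,494)). I'll open, go down about 29 mm and grip again.

Emit:
drive_tool(increments=[[[0.1,0,0,0,0],[0.1,0,0,0,0],[0.1,0,0,0,0],[0.1,0,0,0,0],[0.1,0,0,0,0]]])

```text
time_s: 13.42
tcp_pos: [0.4957, 0.0215, 0.1616]
eef_rot: [-180.0, 0.0, -106.4]
contact_force: [-0.5, -0.2, 0.6]
gripper_width: 0.0464
gripper_force: 0.0
```

Emit:
drive_tool(increments=[[[0.1,0,0,0.06,0],[0.1,0,0,0.12,0],[0.1,0,0,0.18,0],[0.1,0,0,0.24,0],[0.1,0,0,0.24,0]]])

```text
time_s: 14.05
tcp_pos: [0.4952, 0.0214, 0.132]
eef_rot: [179.9, -0.1, -106.4]
contact_force: [0.1, -0.1, -0.0]
gripper_width: 0.0485
gripper_force: 0.0
```

Emit:
drive_tool(increments=[[[-0.4,0,0,0,0],[-0.8,0,0,0,0],[-0.9,0,0,0,0],[-0.9,0,0,0,0],[-0.9,0,0,0,0]]], squeeze=15)

```text
time_s: 14.68
tcp_pos: [0.4966, 0.0217, 0.1338]
eef_rot: [-179.9, 0.0, -106.4]
contact_force: [0.5, -0.4, 6.5]
gripper_width: 0.016
gripper_force: 17.6
```

Emit:
drive_tool(increments=[[[-0.9,0,0,0,0],[-0.9,0,0,0,0],[-0.9,0,0,0,0]]], squeeze=30)

```text
time_s: 15.05
tcp_pos: [0.4966, 0.0217, 0.1339]
eef_rot: [-179.9, 0.1, -106.4]
contact_force: [-0.4, 0.7, 5.8]
gripper_width: 0.0159
gripper_force: 31.8
```

Run:
```python
from h import *
s=r.get_state();print({k:np.round(s[k],4) for k in("tcp_pos","eef_rot","contact_force","moment","gripper_width","gripper_force")})
```

```text
{'tcp_pos': array([0.4966, 0.0217, 0.1339]), 'eef_rot': array([-1.798869e+02,  5.310000e-02, -1.063748e+02]), 'contact_force': array([-0.4028,  0.6974,  5.7506]), 'moment': array([ 0.0008,  0.2954, -0.0397]), 'gripper_width': np.float64(0.0159), 'gripper_force': np.float64(31.8263)}
```

Emit:
drive_tool(increments=[[[-0.9,0,0,-0.015,0],[-0.9,0,0,-0.03,0],[-0.9,0,0,-0.05,0],[-0.9,0,0,-0.07,0],[-0.9,0,0,-0.07,0]]])

```text
time_s: 15.68
tcp_pos: [0.4956, 0.0215, 0.1413]
eef_rot: [180.0, -0.0, -106.4]
contact_force: [0.3, 0.0, -3.5]
gripper_width: 0.0161
gripper_force: 31.4
```

Emit:
drive_tool(increments=[[[-0.9,0,0,-0.03,0],[-0.9,0,0,-0.06,0],[-0.9,0,0,-0.09,0],[-0.9,0,0,-0.12,0],[-0.9,0,0,-0.15,0]]])

```text
time_s: 16.3
tcp_pos: [0.4956, 0.0215, 0.1594]
eef_rot: [-180.0, 0.0, -106.4]
contact_force: [0.9, 0.1, -3.2]
gripper_width: 0.0159
gripper_force: 31.4
```

Emit:
drive_tool(increments=[[[-0.9,0,0,-0.04,0],[-0.9,0,0,-0.08,0],[-0.9,0,0,-0.12,0],[-0.9,0,0,-0.16,0],[-0.9,0,0,-0.16,0]]])

```text
time_s: 16.92
tcp_pos: [0.4959, 0.0216, 0.1788]
eef_rot: [-180.0, 0.0, -106.4]
contact_force: [-0.3, -0.5, -2.3]
gripper_width: 0.0157
gripper_force: 31.4
```

Run:
```python
from h import *
s=r.get_state();print({k:np.round(s[k],4) for k in("time_s","tcp_pos","contact_force","moment","gripper_width","gripper_force")})
save("scene","s9");b=cv2.imread("pics/s9.png");m=camera_model("scene")
x0,y0,k=325,110,8
z=cv2.resize(b[y0:y0+70,x0:x0+75],None,fx=k,fy=k,interpolation=0)
for q in proj(m,[[.4957,.0216,.127]]): cv2.drawMarker(z,(int((q[0]-x0+.5)*k),int((q[1]-y0+.5)*k)),(0,0,255),0,10)
cv2.imwrite("pics/c9.png",z)
```

```text
{'time_s': np.float64(16.925), 'tcp_pos': array([0.4959, 0.0216, 0.1788]), 'contact_force': array([-0.2866, -0.461 , -2.3448]), 'moment': array([ 0.0541,  0.104 , -0.0029]), 'gripper_width': np.float64(0.0157), 'gripper_force': np.float64(31.432)}
```

View pics/c9.png

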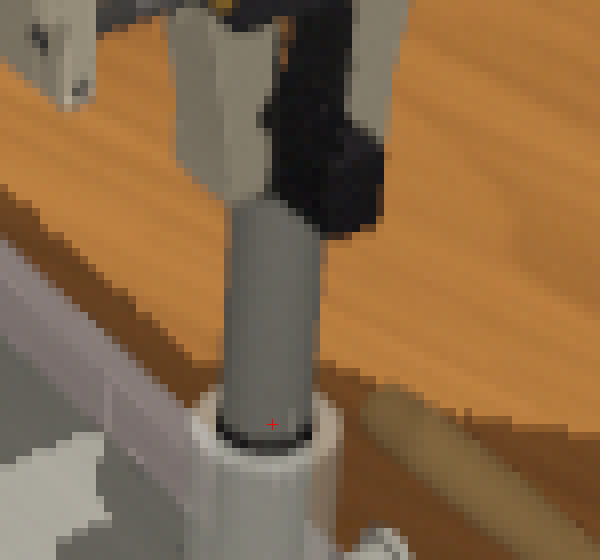

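The ring is just at the barrel's rim (dark arc near zoom (265,438)), with the rod still in the bore. I check its height numerically.

Run:
```python
from h import *
m=camera_model("scene");g=cv2.imread("pics/s9.png").max(2).astype(int)
d=np.array([1.139-.4957,.492-.0216,0]);d/=np.linalg.norm(d)
for z in(.121,.124,.127,.130,.133):print(z,proj(m,[np.array([.4957,.0216,z])+.012*d])[0].round(2),"back bore rim/front",proj(m,[np.array([.4957,.0216,z])+.0128*d])[0].round(2))
for c in(356,357,358,359,360):print(c,dict(zip(range(158,172),g[158:172,c])))
b=cv2.imread("pics/s5.png").max(2).astype(int);print({r_:b[r_,358] for r_ in range(174,192)})
for z in(.085,.082,.079):print(proj(m,[np.array([.4957,.0216,z])+.012*d])[0].round(2))
```

```text
0.121 [358.16 168.47] back bore rim/front [358.15 168.71]
0.124 [358.23 167.3 ] back bore rim/front [358.22 167.54]
0.127 [358.3  166.13] back bore rim/front [358.29 166.37]
0.13 [358.38 164.95] back bore rim/front [358.36 165.19]
0.133 [358.45 163.77] back bore rim/front [358.43 164.01]
356 {158: np.int64(98), 159: np.int64(98), 160: np.int64(99), 161: np.int64(98), 162: np.int64(97), 163: np.int64(98), 164: np.int64(85), 165: np.int64(46), 166: np.int64(93), 167: np.int64(150), 168: np.int64(156), 169: np.int64(137), 170: np.int64(130), 171: np.int64(131)}
357 {158: np.int64(99), 159: np.int64(99), 160: np.int64(99), 161: np.int64(99), 162: np.int64(98), 163: np.int64(99), 164: np.int64(86), 165: np.int64(47), 166: np.int64(68), 167: np.int64(147), 168: np.int64(161), 169: np.int64(140), 170: np.int64(130), 171: np.int64(131)}
358 {158: np.int64(100), 159: np.int64(99), 160: np.int64(100), 161: np.int64(100), 162: np.int64(99), 163: np.int64(99), 164: np.int64(85), 165: np.int64(49), 166: np.int64(69), 167: np.int64(148), 168: np.int64(161), 169: np.int64(140), 170: np.int64(131), 
[... 285 characters left out ...]
: np.int64(136)}
360 {158: np.int64(99), 159: np.int64(99), 160: np.int64(97), 161: np.int64(98), 162: np.int64(98), 163: np.int64(97), 164: np.int64(81), 165: np.int64(43), 166: np.int64(72), 167: np.int64(153), 168: np.int64(162), 169: np.int64(138), 170: np.int64(129), 171: np.int64(130)}
{174: np.int64(131), 175: np.int64(132), 176: np.int64(133), 177: np.int64(133), 178: np.int64(133), 179: np.int64(132), 180: np.int64(133), 181: np.int64(133), 182: np.int64(108), 183: np.int64(96), 184: np.int64(110), 185: np.int64(127), 186: np.int64(130), 187: np.int64(131), 188: np.int64(130), 189: np.int64(130), 190: np.int64(130), 191: np.int64(130)}
[357.33 182.14]
[357.26 183.25]
[357.2  184.36]
```

Emit:
drive_tool(increments=[[[-0.9,0,0,0.004,0],[-0.9,0,0,0.004,0],[-0.9,0,0,0.004,0],[-0.9,0,0,0.004,0]]])

```text
time_s: 17.48
tcp_pos: [0.4956, 0.0215, 0.1778]
eef_rot: [180.0, -0.0, -106.4]
contact_force: [-0.1, 0.4, -2.4]
gripper_width: 0.0163
gripper_force: 31.4
```

```bash
python3 -c "
from h import *
print(r.get_state()['qd'].round(2));print(job.close_job())"
```

```text
[-0.05  0.    0.07 -0.02  0.01  0.14]
the job is handed in; nothing more can be done
None
```

The job is handed in: the cradle is out against its stop, and the arm is holding the plunger with its dark ring level with the barrel's rim to within about 1 mm, the rod still in the bore.

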